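Switch on the hob and dial it to simmer

TASK

Warm the milk: press the green-striped near end of the small hob's rocker switch down so that the hob is on, and with a fingertip pressed on the ribbed rim of the dial rub it round clockwise, click by click, until it clicks in with its white pointer line at the orange mark. Do not take the dial between the fingers, do not pick anything up, and leave the pitcher, mug, teaspoon and coffee jar as they stand.

Things in the scene. Friction and masses are not known exactly. Their poses are not given: they have to be found in the camera images.
- hob: Compact hob fixed on the worktop: steel shell, flat black glass deck 52 mm up, 290 mm deep (x) by 215 wide (y). Origin: centre of its underside; x points to its back (away from the robot), y left, z up. Cooking zone (grey rings) centred 58 mm behind the origin. Front strip, 88 mm in front of the origin: dial 42 mm left, rocker switch 62 mm right.
- dial_top (a point): Centre of the flat level top of the aluminium dial, on its vertical axis, 19.5 mm above the deck. Knurled knob, 63 mm diameter (68 at the foot), 19 high, ribbed on its side and the top's rim; top black inside with a white pointer line. It turns, it cannot be pushed in. A fingertip pressed on the top about 24 mm from the axis and moved in a circle drags it round.
- dial_pointer (a point): A point on the top face of the dial at the outer end of the white pointer line, 28 mm from the axis; it goes round with the dial.
- orange_mark (a point): The orange bar printed on the glass behind the dial (17 mm long, 6 wide), its middle 47 mm from the dial's axis, straight behind it (hob's +x): the simmer setting. The other marks are white: a dot to the left (off), then bars every 30 degrees clockwise; the orange bar is the third after the dot.
- dial (a joint): Dial angle, rad, growing clockwise seen from above. 0: pointer at the white dot on the left (off); a spring ball clicks in every 0.524 rad; 1.571: at the orange mark; stop past 3.14. It starts at 0, 0.52 or 1.05. Leaving a detent takes about 0.05 N m (2 N at 24 mm from the axis; fingertips slip unless pressed with some 8 N or more); let go between clicks it springs to the nearer one.
- rocker_on_end (a point): Green stripe on the near half of the black rocker switch (42 mm long front to back, 23.5 wide, grey bezel 1 mm high), 15 mm in front of its pivot; moves with it. Off: the near half slopes up towards the robot, this point 8 mm above the deck. On: the near half is level, 4.5 mm above the deck.
- rocker (a joint): Tilt of the rocker in rad: 0 off (near end up), 0.24 on (near end fully down, against its stop). It stays where it is left; pressing it takes about 2 N at the stripe.
- pitcher_mid (a point): Centre, half-way up, of the white milk pitcher (96 mm high, 77 mm body, with a handle) that stands loose in the middle of the cooking zone, on the deck.
- cup_mid (a point): Centre, half-way up, of the white mug of coffee with a blue pattern (85 mm wide, 88 mm high, handle), loose on the worktop left of the hob.
- spoon_mid (a point): Middle of the teaspoon (139 mm long, 10 mm high) lying loose on the worktop right of the hob's front.
- jar_mid (a point): Centre, half-way up, of the glass coffee jar with a grey lid (64 mm wide, 120 mm high), loose on the worktop right of the hob's back.
Mind the look-alikes: they are no part of the job. What is shaped like the part that bears pitcher_mid but purple is not meant.

How it is judged:
By the outcome, as a careful person would: the job done as asked, in the order asked, and still so for the second after the job is handed in, with the robot touching nothing.
It also fails if it takes over 48 s, if anything falls off the work surface, if the arm or the gripper's body presses on something with over 40 N, if the wrist force passes 120 N, or if a joint passes its speed limit or range.

ROBOT

A 7-joint arm with a two-finger parallel gripper is mounted at the origin on a cart in front of the work surface, level with it; the furniture and walls round the work are solid. World frame = base frame: x ahead of the robot, y to its left, z up, the work surface at z = 0. Lengths are in mm, angles in rad, forces in N, time in s.
With the tool pointing down it reaches from about 400 to 875 mm from the base axis. Payload 4.4 kg.
Tool frame: the origin (TCP) lies at the very end of the fingers, on their centre line; the grasp point (between the pads) lies 19 mm behind it (grip_depth is the distance from the TCP to the grasp point, in mm); z points along the fingers, y is the direction in which the jaws open and shut (so a half turn about z gives the same grasp; the last joint's range is limited). The gripper opens to 85 mm and grips with 20 to 120 N. Pads are 22 mm wide; open, the fingers measure 114 mm over their backs; the gripper's body (76 mm by 85 mm) begins 54 mm behind the grasp point. The pads swing forward as they close: fully open they stand 13 mm farther back than shut.
Start: joints at [1.152, 0.628, 0.038, 1.517, -0.027, 0.996, -0.02], TCP at [224.62, -609.97, 231.313] pointing down, gripper open.
Joint ranges: [-3.06, 3.06], [-0.37, 2.12], [-1.25, 1.32], [0.18, 2.47], [-1.1, 4.24], [0.23, 1.98], [-2.94, 2.94]. Speed limits (rad/s): [2.57, 2.57, 3.14, 3.14, 3.14, 3.14, 3.14].

INTERFACE

Orientations are given as [roll, pitch, yaw] about the fixed x, y, z axes, in that order (R = Rz(yaw) Ry(pitch) Rx(roll)).
In Python, from cell import read_state, get_image, finish_job, recognise, outline_of, grip_depth gives the robot as it stands. The module is installed in compiled form; this text tells all that it offers.
- The arm moves only by the tool send_rows, never from a script. Its argument "rows" is a list of rows, each a list of 5 numbers: the gripper command: -1 is shut, 1 is fully open, values between are in proportion, then the shift along the tool's x, y, z in m, then the turn about the tool's z in rad. In form: [[claw, tx, ty, tz, roll], ...]. A call has 1 to 12 rows; each row shifts and turns the pose as measured when the row begins, along the tool's axes as they then stand; what a row does not reach is not made up. A row lasts 1/12 s, in which the tool goes at most 41.7 mm and 7.16 degrees, less where a joint would pass 70% of its speed; a pose out of reach is approached as far as the arm can. A call with a gripper value outside its range is refused whole. The fingers move at their own pace and stop on an object; the grip force is fixed at half the most. Time passes only in rows, so rows that do not move let the fingers close. It gives the time, the measured TCP pose, the force and the opening at its end, in the units of the state.
- read_state(): the state, without advancing time (a new reading comes with each control period).
- get_image(name): name is "side" or "top" or "wrist"; returns a dict with "image" (420x560x3 uint8, blue, green, red), "z_map" (420x560 float32, mm along the optical axis (not along the pixel's ray), 0 where there is no reading), "K" (3x3 intrinsics, pixels), "R" (3x3) and "t" (3): a world point X has camera coordinates R X + t; the wrist camera has in their place "tool_from_camera" (4x4, takes a point from camera to tool coordinates, whose origin is the TCP and whose axes are the flange's). Camera axes: x right, y down, z forward; pixel columns grow to the right and rows downward; lengths in mm; the calibration is good to about 2 mm. A picture is of the moment at which its call begins: read the wrist's pose just before it.
- finish_job(): hands the job in, once; it reports no verdict.
Trained networks look in a picture, given as the dict that the camera call returned (one of the last four; its "shot" number tells which), for a name from the list of things; names that differ only in an ending like _2 or _b are one class to them, and where a whole thing is asked for, a point or a joint stands for the part that bears it (a point fixed in the world has none). Each returns a list of dicts, best first, with "score" (0 to 1); they miss things now and then, are a little off and sometimes report something else, mostly with a low value. They report only what shows in the picture. A call takes as long as a camera call. They do not tell look-alikes from the thing itself.
- recognise(picture, query): "box" ([left, top, right, bottom] in pixels, round what is visible of it).
- outline_of(picture, query): "mask" (420x560 bool, what is visible of it) and "box" ([left, top, right, bottom] in pixels, round what is visible of it).
The state is a dict: "clock": time; "qpos": joint angles; "qd": joint speeds; "tau": joint torques, N m; "eef_pos": TCP position; "tool_rot": TCP orientation; "force": force on the tool from outside, world axes, zero at the start; "torque": the same for the moment, N m; "width": finger opening in mm.
Only numpy, scipy, OpenCV 4.12 (cv2) and the standard library are available. Lean on these libraries where they do the work, as an engineer would, in place of code of your own. Each camera call takes 0.05 s, during which the arm holds its last target.

## Working session

There is one attempt and no reset: what is moved stays moved. The work goes in short steps, Python scripts to look and compute and a tool call to move; the robot and the scene stay as the last step left them, time stands still between calls to the robot, and variables do not carry over. Pictures are saved under pics/ and viewed, and the job is handed in when it is done.

Besides the shell and the picture viewer there is one more tool, called after "Call:" as name(argument=value, ...) on one line, values as JSON. send_rows: Moves the arm, as the interface text tells. Its arguments: {"type":"object","properties":{"rows":{"type":"array"}},"required":["rows"]}

```bash
mkdir -p pics
cat > h.py <<'E'
import numpy as np, cv2
from cell import *
def st():
    s=read_state(); print({k:np.round(s[k],3).tolist() if k!='clock' else s[k] for k in ['clock','qpos','eef_pos','tool_rot','force','width']}); return s
def w(p,u,v):
    z=float(p['z_map'][int(round(v)),int(round(u))]); return wz(p,u,v,z)
def wz(p,u,v,z):
    c=np.linalg.inv(p['K'])@np.array([u,v,1.])*z
    return p['R'].T@(c-p['t'])
def proj(p,X):
    c=p['K']@(p['R']@np.array(X,float)+p['t']); return c[:2]/c[2]
E
python3 - <<'E'
from h import *
st()
for n in ['top','side']:
    p=get_image(n); cv2.imwrite(f'pics/{n}0.png',p['image'])
    for q in ['hob','dial_top','dial_pointer','orange_mark','rocker_on_end','pitcher_mid']:
        try: print(n,q,[(np.round(r['box']).tolist(),round(r['score'],2)) for r in recognise(p,q)][:3])
        except Exception as e: print(n,q,e)
E
```

```text
{'clock': 0.0, 'qpos': [1.152, 0.629, 0.038, 1.518, -0.027, 0.996, -0.02], 'eef_pos': [224.393, -609.366, 230.4], 'tool_rot': [-3.14, 0.0, 0.353], 'force': [-0.227, 1.201, -0.008], 'width': 85.681}
top hob [([265.0, 151.0, 366.0, 280.0], 0.57), ([370.0, 211.0, 385.0, 263.0], 0.17)]
top dial_top [([289.0, 241.0, 316.0, 268.0], 0.55)]
top dial_pointer [([290.0, 241.0, 315.0, 265.0], 0.75), ([291.0, 175.0, 338.0, 208.0], 0.18)]
top orange_mark [([264.0, 154.0, 362.0, 280.0], 0.58)]
top rocker_on_end [([338.0, 238.0, 348.0, 256.0], 0.52)]
top pitcher_mid [([206.0, 185.0, 250.0, 212.0], 0.8), ([293.0, 174.0, 336.0, 210.0], 0.79)]
side hob [([233.0, 203.0, 362.0, 260.0], 0.6), ([314.0, 213.0, 345.0, 233.0], 0.59)]
side dial_top [([318.0, 218.0, 346.0, 235.0], 0.93)]
side dial_pointer [([316.0, 214.0, 344.0, 232.0], 0.67), ([316.0, 239.0, 357.0, 290.0], 0.45)]
side orange_mark []
side rocker_on_end [([318.0, 207.0, 336.0, 215.0], 0.66)]
side pitcher_mid [([239.0, 239.0, 279.0, 296.0], 0.63), ([257.0, 179.0, 291.0, 225.0], 0.62)]
```

View pics/top0.png

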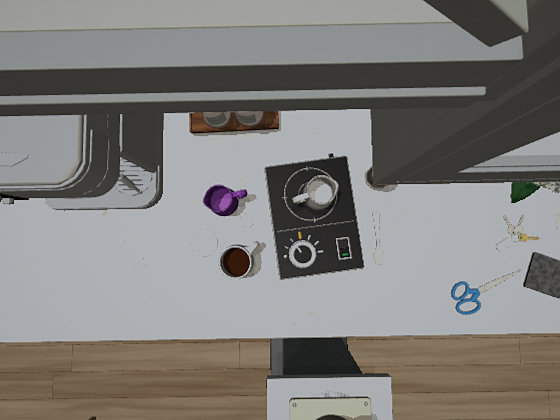

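View pics/side0.png

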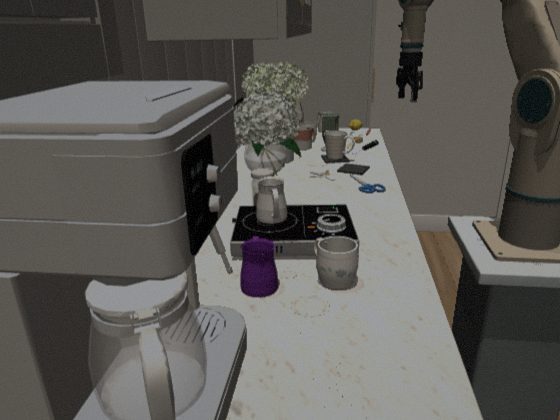

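Run:
```python
from h import *
p=get_image('top')
im=p['image'][140:290,250:400]; cv2.imwrite('pics/top0c.png',cv2.resize(im,(600,600),interpolation=cv2.INTER_CUBIC))
print(p['K'],-p['R'].T@p['t'],p['R'])
for uv in [(302,254),(343,247),(343,252),(343,242),(314,192),(300,230),(330,260),(350,200)]: print(uv,w(p,*uv).round(1))
```

```text
[[384.08464707   0.         280.69313747]
 [  0.         384.08464707 208.786407  ]
 [  0.           0.           1.        ]] [ 499.01921749  110.49955344 1013.71036348] [[-0.0179017  -0.99982564 -0.00531251]
 [-0.99624197  0.01828737 -0.08466118]
 [ 0.08474357  0.00377696 -0.99639564]]
(302, 254) [467.6  64.1  71.3]
(343, 247) [482.6 -38.7  55.7]
(343, 252) [470.3 -38.2  56.4]
(343, 242) [494.9 -39.2  55.1]
(314, 192) [621.4  29.6  54.6]
(300, 230) [526.7  66.8  51.7]
(330, 260) [450.9  -6.1  50.8]
(350, 200) [599.9 -60.7  51.3]
```

View pics/top0c.png

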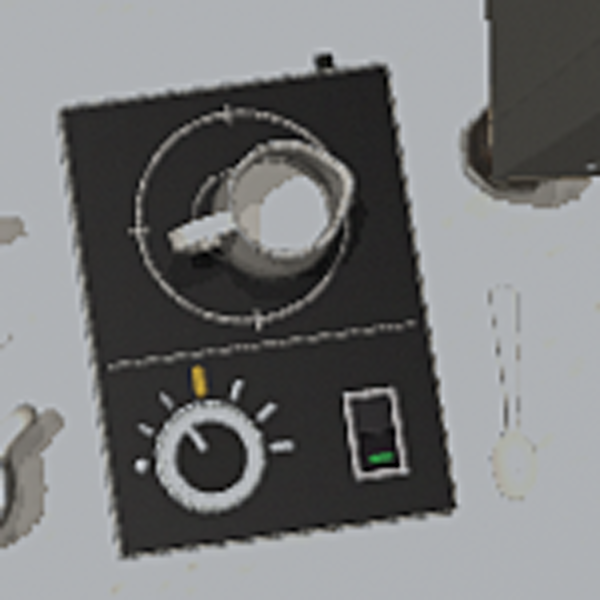

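Run:
```python
from h import *
p=get_image('top')
H,W=p['z_map'].shape
v,u=np.mgrid[0:H,0:W]
z=p['z_map']; c=np.stack([(u-p['K'][0,2])/p['K'][0,0]*z,(v-p['K'][1,2])/p['K'][1,1]*z,z],-1)
X=(c-p['t'])@p['R']
# deck
m=(abs(X[...,2]-51.5)<5)&(z>0)&(u>250)&(u<380)&(v>140)&(v<290)
m=cv2.morphologyEx(m.astype(np.uint8),cv2.MORPH_CLOSE,np.ones((15,15)))
m=cv2.morphologyEx(m,cv2.MORPH_OPEN,np.ones((5,5)))
# project to plane z=52 metric points
zz=52
d=np.stack([(u-p['K'][0,2])/p['K'][0,0],(v-p['K'][1,2])/p['K'][1,1],np.ones((H,W))],-1)@p['R']
C=-p['R'].T@p['t']
P=C+d*((zz-C[2])/d[...,2])[...,None]
pts=P[m>0][:,:2].astype(np.float32)
print(cv2.minAreaRect(pts))
m2=(X[...,2]>66)&(X[...,2]<76)&(u>285)&(u<320)&(v>235)&(v<272)
print('dial',np.median(X[m2],0),X[m2].mean(0),cv2.minEnclosingCircle(X[m2][:,:2].astype(np.float32)))
im=p['image'].astype(int)
b,g,r=im[...,0],im[...,1],im[...,2]
o=(r>g+40)&(g>b+30)&(u>280)&(u<320)&(v>220)&(v<250)
print('orange',o.sum(),P[o].mean(0))
gr=(g>r+40)&(u>330)&(u<355)&(v>230)&(v<262)
print('green',gr.sum(),X[gr].mean(0))
# dial rectified
S=10
```

```text
((561.00390625, 32.924407958984375), (285.74615478515625, 211.66090393066406), 6.765347480773926)
dial [469.47946631  63.95088988  70.72000174] [468.85634076  63.81043919  70.66254633] ((468.72869873046875, 63.60200119018555), 32.38958740234375)
orange 0 [nan nan nan]
green 11 [465.59826314 -41.80284508  59.53847183]<stdin>:23: RuntimeWarning: Mean of empty slice.
  ret = um.true_divide(
```

The pictures show these positions:

- **Dial:** top view (302,254), pointer near the second bar, so about 1.05 rad.
- **Orange bar:** (299,235).
- **Rocker:** (343,247), green stripe near (345,255).
- **White pitcher:** (318,192).
- **Purple look-alike:** (224,200). It is not part of the job, and the pitcher isn't touched anyway.

The hob yaw is about 0.118 rad. The dial axis predicted from the hob rectangle agrees with the measured one to 1 mm. I'll move over for a close wrist look.

Call:
send_rows(rows=[[-1,0.0254,-0.0307,0,0],[-1,0.0254,-0.0307,0,0],[-1,0.0254,-0.0307,0,0],[-1,0.0254,-0.0307,0,0],[-1,0.0254,-0.0307,0,0],[-1,0.0254,-0.0307,0,0],[-1,0.0254,-0.0307,0,0],[-1,0.0254,-0.0307,0,0],[-1,0.0254,-0.0307,0,0],[-1,0.0254,-0.0307,0,0],[-1,0.0254,-0.0307,0,0],[-1,0.0254,-0.0307,0,0]])

```text
clock: 1.8
eef_pos: [387.1, -152.8, 228.2]
tool_rot: [3.128, 0.001, 0.333]
force: [0.9, 0.4, 0.5]
width: 0.2
```

Call:
send_rows(rows=[[-1,0.024,-0.03,0,0],[-1,0.024,-0.03,0,0],[-1,0.024,-0.03,0,0],[-1,0.024,-0.03,0,0],[-1,0,0,0,0.11],[-1,0,0,0,0.1],[-1,0,0,0,0]])

```text
clock: 2.38
eef_pos: [445.0, 11.9, 229.0]
tool_rot: [3.132, -0.013, 0.133]
force: [-0.7, 0.2, -0.5]
width: -0.1
```

```bash
cat >> h.py <<'E'
from scipy.spatial.transform import Rotation as Ro
def wrist():
    s=read_state(); p=get_image('wrist')
    T=np.eye(4); T[:3,:3]=Ro.from_euler('xyz',s['tool_rot']).as_matrix(); T[:3,3]=s['eef_pos']
    M=T@p['tool_from_camera']; p['R']=M[:3,:3].T; p['t']=-M[:3,:3].T@M[:3,3]
    return s,p
def ray(p,u,v,h):
    C=-p['R'].T@p['t']; d=p['R'].T@np.linalg.inv(p['K'])@np.array([u,v,1.])
    return C+d*(h-C[2])/d[2]
E
python3 - <<'E'
from h import *
s,p=wrist(); st(); cv2.imwrite('pics/w1.png',p['image']); np.savez('w1.npz',**{k:p[k] for k in ['image','z_map','K','R','t']})
print(p['tool_from_camera'].round(2))
for n,X in dict(dial=(468.8,63.8,71.5),green=(466,-40.8,60),orange=(515.5,69.5,52)).items(): print(n,proj(p,X).round(0))
E
```

```text
{'clock': 2.4333, 'qpos': [-0.095, 0.337, -0.002, 2.076, 0.016, 0.716, -1.543], 'eef_pos': [444.724, 11.437, 229.005], 'tool_rot': [3.131, -0.013, 0.136], 'force': [-0.333, -0.314, -0.753], 'width': -0.012}
[[-0.0000e+00 -9.5000e-01 -3.0000e-01  7.7240e+01]
 [ 1.0000e+00 -0.0000e+00 -0.0000e+00  5.0000e-02]
 [-0.0000e+00 -3.0000e-01  9.5000e-01 -1.4207e+02]
 [ 0.0000e+00  0.0000e+00  0.0000e+00  1.0000e+00]]
dial [229. 161.]
green [334. 175.]
orange [231. 109.]
```

View pics/w1.png

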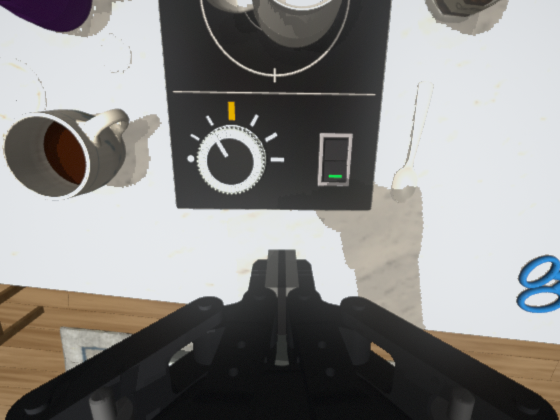

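The wrist view shows the dial at (231,159), about 2 px from where I predicted. The pointer is at the second bar, one click short of orange at (231,111), and the green stripe is at (335,176). Next I'll move above the rocker.

Call:
send_rows(rows=[[-1,0.007,0.028,0.02,0.01],[-1,0.006,0.027,0.02,0.01],[-1,0,0,0.035,0],[-1,0,0,0.035,0],[-1,0,0,0.03,0],[-1,0,0,0,0]])

```text
clock: 2.93
eef_pos: [473.0, -48.7, 88.5]
tool_rot: [3.128, -0.026, 0.129]
force: [-1.2, -0.4, 0.6]
width: -0.0
```

Run:
```python
from h import *
s,p=wrist(); st(); cv2.imwrite('pics/w2.png',p['image'])
print(proj(p,(466,-40.8,60)),proj(p,s['eef_pos']))
```

```text
{'clock': 2.9833, 'qpos': [0.034, 0.611, 0.005, 2.144, 0.018, 0.357, -1.421], 'eef_pos': [473.974, -48.955, 90.641], 'tool_rot': [3.128, -0.028, 0.128], 'force': [0.421, -0.645, -0.392], 'width': -0.088}
[266.14887789 253.87514558] [281.36085523 266.85572357]
```

View pics/w2.png

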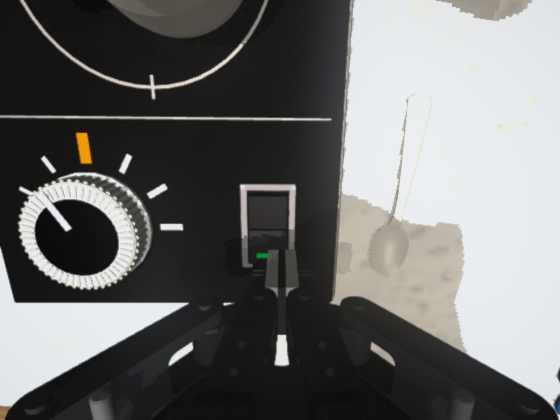

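Call:
send_rows(rows=[[-1,-0.008,-0.009,0,0],[-1,0,0,0.01,0],[-1,0,0,0.006,0],[-1,0,0,0,0]])

```text
clock: 3.32
eef_pos: [468.7, -43.1, 78.2]
tool_rot: [3.126, -0.036, 0.13]
force: [-0.9, 0.6, 0.8]
width: 0.3
```

Call:
send_rows(rows=[[-1,-0.004,-0.002,0.006,0],[-1,0,0,0.006,0],[-1,0,0,0.004,0],[-1,0,0,0.004,0]])

```text
clock: 3.65
eef_pos: [468.1, -42.5, 59.2]
tool_rot: [3.125, -0.043, 0.131]
force: [-1.0, 0.4, 2.2]
width: 0.0
```

Call:
send_rows(rows=[[-1,-0.002,0,0.004,0],[-1,-0.001,0,0.004,0],[-1,0,0,0.004,0]])

```text
clock: 3.9
eef_pos: [467.5, -42.7, 55.3]
tool_rot: [3.121, -0.046, 0.132]
force: [-17.2, 3.7, 83.2]
width: 0.0
```

The rocker is on its stop, and the contact is stiff (83 N). I'll back off and check it.

Call:
send_rows(rows=[[-1,0,0,-0.012,0],[-1,0,0,-0.03,0],[-1,0,0,-0.03,0],[-1,0,-0.03,-0.01,0],[-1,0,-0.03,0,0],[-1,-0.02,0,0,0],[-1,-0.02,0,0,0],[-1,0,0,0,0]])

```text
clock: 4.57
eef_pos: [419.1, 13.7, 140.5]
tool_rot: [3.121, -0.058, 0.128]
force: [-1.2, 1.1, -0.1]
width: -0.0
```

Run:
```python
from h import *
s,p=wrist(); st(); cv2.imwrite('pics/w3.png',p['image'])
g=p['image'].astype(int); m=(g[...,1]>g[...,2]+50)&(g[...,1]>g[...,0]+40)
v,u=np.nonzero(m); 
ok=(v<300); u,v=u[ok],v[ok]; print(len(u),u.mean(),v.mean(), w(p,u.mean(),v.mean()))
a=proj(p,(475,-40,56)).astype(int); print(a)
c=p['image'][max(0,a[1]-60):a[1]+60,max(0,a[0]-60):a[0]+60]; cv2.imwrite('pics/w3c.png',cv2.resize(c,None,fx=5,fy=5,interpolation=cv2.INTER_CUBIC))
q=get_image('top'); 
print(w(q,302,254))
# profile along rocker
R=np.array([np.cos(.118),np.sin(.118)])
for k in range(-20,21,4):
    X=[480.9+k*R[0],-39.1+k*R[1],56]; a=proj(p,X); print(k,w(p,*a).round(1))
```

```text
{'clock': 4.6167, 'qpos': [0.031, 0.456, -0.2, 2.268, 0.298, 0.38, -1.865], 'eef_pos': [421.648, 13.89, 140.84], 'tool_rot': [3.121, -0.061, 0.127], 'force': [0.676, -0.687, 0.113], 'width': -0.135}
89 360.59550561797755 170.97752808988764 [463.41024147 -41.87720407  56.04434316]
[361 155]
[467.58857449  64.05894861  69.93871085]
-20 [460.8 -42.   54.3]
-16 [487.1  25.3 286.8]
-12 [468.9 -40.9  54.6]
-8 [472.9 -40.4  54.8]
-4 [476.9 -39.5  56.1]
0 [480.9 -38.8  57.2]
4 [484.9 -37.9  58.6]
8 [488.8 -37.5  58.4]
12 [492.7 -36.9  58.7]
16 [496.6 -35.9  60.8]
20 [500.9 -37.4  53.5]
```

View pics/w3.png

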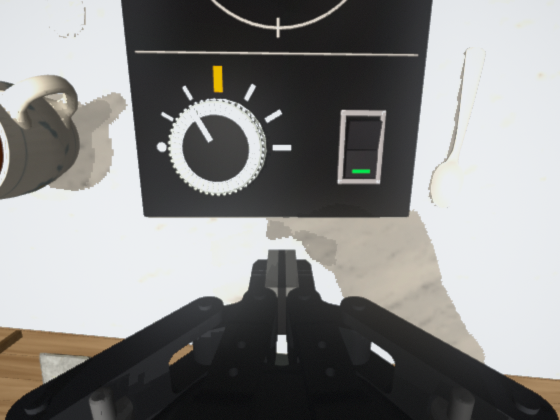

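View pics/w3c.png

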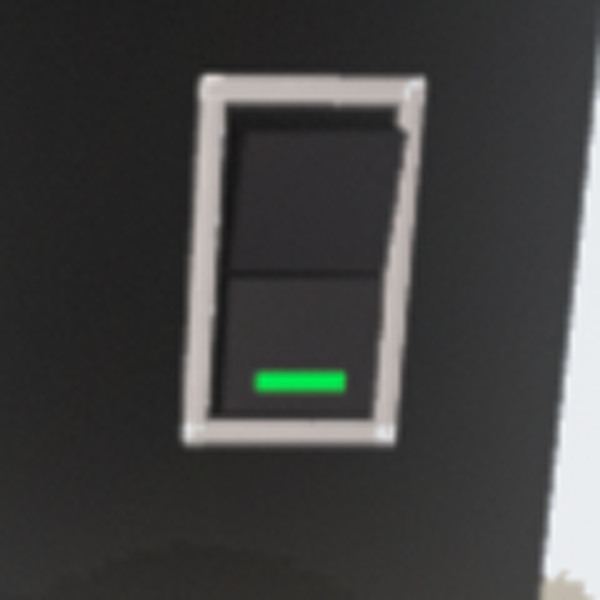

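The rocker's near half now measures level (54.3–54.8 mm over 8–20 mm in front of the pivot), and the far half slopes up, so it is on. Now I'll refine the dial axis and plan the rub.

Run:
```python
from h import *
s,p=wrist(); st()
H,W=p['z_map'].shape; v,u=np.mgrid[0:H,0:W]; z=p['z_map']
c=np.stack([(u-p['K'][0,2])/p['K'][0,0]*z,(v-p['K'][1,2])/p['K'][1,1]*z,z],-1); X=(c-p['t'])@p['R']
m=(X[...,2]>67)&(X[...,2]<76)&(u<275)&(u>150)&(v<205)&(v>85)
m=cv2.morphologyEx(m.astype(np.uint8),cv2.MORPH_OPEN,np.ones((5,5)))>0
P=X[m]; print('dial',cv2.minEnclosingCircle(P[:,:2].astype(np.float32)),P[:,2].mean())
b,g,r=[p['image'][...,i].astype(int) for i in range(3)]
o=(r>g+40)&(g>b+40)&(u>190)&(u<250)&(v<110); print('orange',o.sum(),X[o].mean(0),ray(p,u[o].mean(),v[o].mean(),52))
for uv in [(196,118),(209,139)]: print(ray(p,*uv,71.5))
T=Ro.from_euler('xyz',s['tool_rot']).as_matrix(); print(T.round(3))
```

```text
{'clock': 4.7167, 'qpos': [0.032, 0.457, -0.2, 2.264, 0.297, 0.38, -1.865], 'eef_pos': [424.313, 13.771, 140.993], 'tool_rot': [3.122, -0.064, 0.126], 'force': [-0.354, 0.075, 0.36], 'width': 0.04}
dial ((467.98388671875, 63.78489303588867), 32.721675872802734) 71.15674625210585
orange 202 [514.31768874  68.56508763  53.97384323] [514.50982349  68.92331929  52.        ]
[490.80077685  77.79586259  71.5       ]
[478.27595754  68.35597236  71.5       ]
[[ 0.99   0.125  0.065]
 [ 0.126 -0.992 -0.012]
 [ 0.063  0.02  -0.998]]
```

Call:
send_rows(rows=[[-1,0.012,-0.019,0.01,0],[-1,0.012,-0.019,0.02,0],[-1,0,0,0.02,0],[-1,0,0,0,0],[-1,0,0,0,0]])

```text
clock: 5.13
eef_pos: [455.9, 54.3, 90.3]
tool_rot: [3.122, -0.073, 0.119]
force: [-0.2, -0.0, -0.2]
width: -0.3
```

Call:
send_rows(rows=[[-1,-0.008,0,0.006,0],[-1,0,0,0.004,0],[-1,0,0,0,0]])

```text
clock: 5.38
eef_pos: [450.9, 52.0, 80.8]
tool_rot: [3.121, -0.075, 0.117]
force: [0.4, -0.3, 0.1]
width: -0.1
```

Call:
send_rows(rows=[[-1,-0.004,-0.002,0.005,0],[-1,-0.001,0,0.002,0],[-1,0,0,0.001,0]])

```text
clock: 5.63
eef_pos: [448.4, 51.5, 74.7]
tool_rot: [3.12, -0.08, 0.113]
force: [-0.2, -0.1, -0.8]
width: -0.1
```

Call:
send_rows(rows=[[-1,0,-0.001,0.0015,0],[-1,0,0,0.0015,0],[-1,0,0,0.001,0]])

```text
clock: 5.88
eef_pos: [450.3, 51.2, 72.2]
tool_rot: [3.119, -0.083, 0.11]
force: [-1.0, 0.1, 0.7]
width: -0.1
```

Call:
send_rows(rows=[[-1,-0.002,0,0.0015,0],[-1,-0.001,0,0.0015,0]])

```text
clock: 6.05
eef_pos: [450.1, 51.0, 71.2]
tool_rot: [3.118, -0.089, 0.11]
force: [-5.2, -0.8, 29.6]
width: -0.1
```

Call:
send_rows(rows=[[-1,-0.0014,-0.0024,0.0008,0.1],[-1,-0.0014,-0.0024,0.0008,0.1],[-1,-0.0014,-0.0024,0.0008,0.1]])

```text
clock: 6.3
eef_pos: [448.5, 52.7, 71.9]
tool_rot: [3.139, -0.099, -0.206]
force: [0.1, -3.0, 7.7]
width: 0.3
```

Call:
send_rows(rows=[[-1,-0.0027,-0.003,0.0013,0],[-1,-0.0025,-0.0032,0.0013,0],[-1,-0.0023,-0.0034,0.0013,0]])

```text
clock: 6.55
eef_pos: [447.4, 57.9, 71.6]
tool_rot: [3.132, -0.11, -0.218]
force: [-1.6, -3.6, 21.0]
width: -0.1
```

Call:
send_rows(rows=[[-1,-0.0019,-0.0035,0.0011,0],[-1,-0.0016,-0.0037,0.0011,0],[-1,-0.0012,-0.0038,0.0011,0],[-1,-0.0008,-0.0039,0.0011,0]])

```text
clock: 6.88
eef_pos: [448.1, 66.0, 71.9]
tool_rot: [3.119, -0.119, -0.224]
force: [-2.6, -6.7, 13.9]
width: 0.0
```

Run:
```python
from h import *
s,p=wrist(); st(); cv2.imwrite('pics/w4.png',p['image'])
```

```text
{'clock': 6.9333, 'qpos': [-0.142, 0.626, -0.181, 2.276, 0.883, 0.237, -2.941], 'eef_pos': [448.494, 67.202, 71.934], 'tool_rot': [3.12, -0.12, -0.223], 'force': [-1.692, -1.646, 12.059], 'width': -0.101}
```

View pics/w4.png

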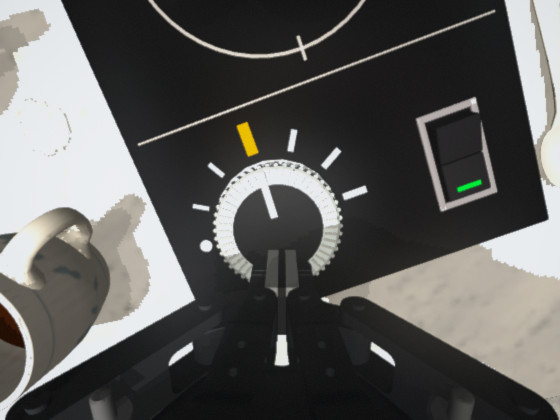

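The pointer has come round nearly to orange: line at (261,175)–(274,218), orange bar at (247,139). Joints 6 and 7 are close to their range ends, so I won't add any more turn. I'll measure the angle before lifting.

Run:
```python
from h import *
s,p=wrist(); print(np.round(s['qpos'],4), s['force'])
a=ray(p,261,176,71.5); b=ray(p,273.5,217,71.5); o=ray(p,247.5,139,52)
print(a,b,o)
c=np.array([468,63.9])
for n,x in dict(ptr=a,orange=o).items(): d=x[:2]-c; print(n,np.hypot(*d),np.degrees(np.arctan2(d[1],d[0])))
d=a-b; print('line',np.degrees(np.arctan2(d[1],d[0])))
T=Ro.from_euler('xyz',s['tool_rot']).as_matrix(); print(T.round(3)); print('up',(T.T@[0,0,1]).round(3))
```

```text
[-0.1425  0.6259 -0.1809  2.276   0.8834  0.2368 -2.9408] [-1.69248739 -1.64573089 12.05891279]
[495.5262493   66.54070721  71.5       ] [474.50735028  65.32342318  71.5       ] [514.69365378  70.10177771  52.        ]
ptr 27.652626188167204 5.4798517085092415
orange 47.10370845141568 7.565654856863948
line 3.3145132182504837
[[ 0.968 -0.224  0.112]
 [-0.22  -0.974 -0.047]
 [ 0.12   0.021 -0.993]]
up [ 0.12   0.021 -0.993]
```

Call:
send_rows(rows=[[-1,0.0006,0,-0.005,0],[-1,0.0024,0,-0.02,-0.02],[-1,0.003,0,-0.03,-0.1],[-1,0.003,0,-0.03,-0.1],[-1,-0.03,0,-0.02,-0.1],[-1,-0.02,0,0,-0.05],[-1,0,0,0,0],[-1,0,0,0,0]])

```text
clock: 7.65
eef_pos: [396.5, 69.6, 179.2]
tool_rot: [3.075, -0.107, 0.168]
force: [0.3, -0.1, 1.0]
width: -0.2
```

Run:
```python
from h import *
s,p=wrist(); st(); cv2.imwrite('pics/w5.png',p['image'])
q=get_image('top'); cv2.imwrite('pics/t5.png',q['image'])
```

```text
{'clock': 7.7, 'qpos': [0.165, 0.391, -0.634, 2.303, 0.672, 0.529, -2.416], 'eef_pos': [396.237, 69.386, 178.841], 'tool_rot': [3.074, -0.106, 0.168], 'force': [0.054, 0.018, 0.224], 'width': 0.249}
```

View pics/w5.png

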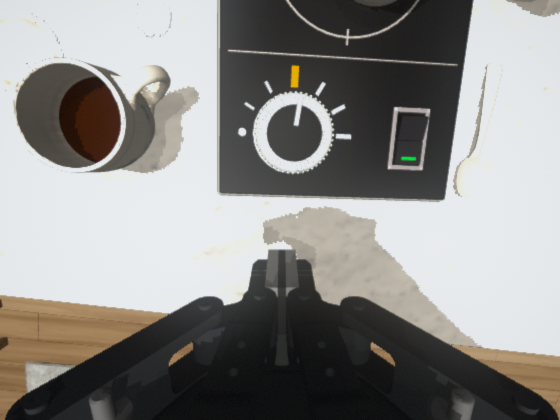

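View pics/t5.png

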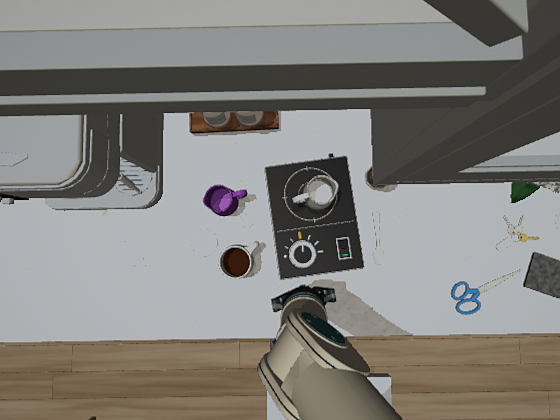

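Run:
```python
from h import *
s,p=wrist(); st()
cv2.imwrite('pics/w6c.png',cv2.resize(p['image'][50:190,220:370],None,fx=4,fy=4,interpolation=cv2.INTER_CUBIC))
c=np.array([468,63.9])
for n,x in dict(ptr=ray(p,299.5,101,71.5),inn=ray(p,296.5,124,71.5),orange=ray(p,295,77,52)).items(): d=x[:2]-c; print(n,x,np.hypot(*d),np.degrees(np.arctan2(d[1],d[0])))
```

```text
{'clock': 7.8, 'qpos': [0.165, 0.393, -0.633, 2.301, 0.673, 0.528, -2.416], 'eef_pos': [396.896, 69.746, 178.314], 'tool_rot': [3.075, -0.106, 0.168], 'force': [0.367, -0.314, 0.029], 'width': 0.217}
ptr [492.68616254  63.33529229  71.5       ] 24.692620670665406 -1.3104396586564935
inn [475.01540945  62.72013728  71.5       ] 7.113933218627888 -9.546754232690363
orange [513.69237426  68.3486201   52.        ] 45.908422830374924 5.560804196260108
```

View pics/w6c.png

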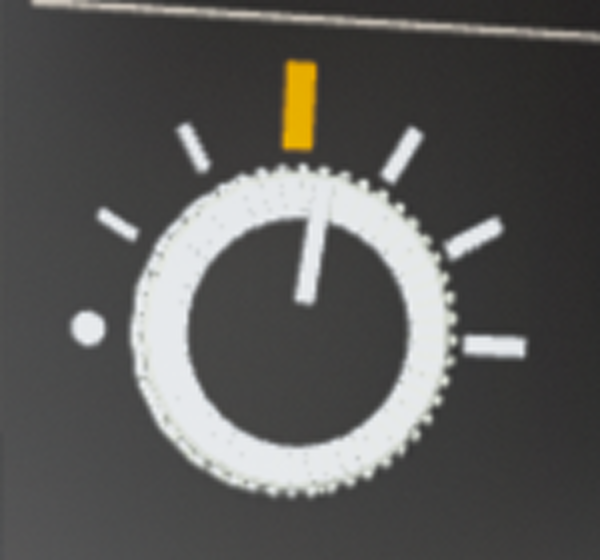

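```bash
cat > m.py <<'E'
from h import *
def rect(p,h,S=5,c=(468,63.9),r=60):
    # metric top-down: up=+x, left=+y
    N=2*r*S
    W=[(c[0]+r,c[1]+r,h),(c[0]+r,c[1]-r,h),(c[0]-r,c[1]-r,h),(c[0]-r,c[1]+r,h)]
    src=np.float32([proj(p,x) for x in W]); dst=np.float32([[0,0],[N,0],[N,N],[0,N]])
    return cv2.warpPerspective(p['image'],cv2.getPerspectiveTransform(src,dst),(N,N),flags=cv2.INTER_CUBIC)
def ana(p,tag,S=5,r=60):
    A=rect(p,71.5); B=rect(p,52)
    g=cv2.cvtColor(A,cv2.COLOR_BGR2GRAY); N=2*r*S; v,u=np.mgrid[0:N,0:N]
    # dark disc: contour
    rr=np.hypot(u-N/2,v-N/2)
    m=((g>130)&(rr<19*S)).astype(np.uint8)
    n,l,stt,ce=cv2.connectedComponentsWithStats(m)
    for i in range(1,n):
        if stt[i,4]<60: continue
        P=np.argwhere(l==i)[:,::-1].astype(np.float32); vx,vy,x0,y0=cv2.fitLine(P,cv2.DIST_L2,0,.01,.01).ravel()
        if vy>0: vx,vy=-vx,-vy
        print(tag,'ptr comp',stt[i,4],'line ang ccw from +x',np.degrees(np.arctan2(-vx,-vy)).round(1),'centre ang',np.degrees(np.arctan2(-(x0-N/2),-(y0-N/2))).round(1))
    b,gg,rd=[B[...,i].astype(int) for i in range(3)]
    o=(rd>gg+30)&(gg>b+40)&(rr<59*S)&(v<N/2); P=np.argwhere(o)[:,::-1].astype(np.float32)
    vx,vy,x0,y0=cv2.fitLine(P,cv2.DIST_L2,0,.01,.01).ravel()
    if vy>0: vx,vy=-vx,-vy
    print(tag,'orange',len(P),'line',np.degrees(np.arctan2(-vx,-vy)).round(1),'centre ang',np.degrees(np.arctan2(-(x0-N/2),-(y0-N/2))).round(1),'pos',468-(y0-N/2)/S,63.9-(x0-N/2)/S)
    return np.hstack([A,B])[:, :]
E
python3 - <<'E'
from m import *
d=dict(np.load('w1.npz')); ana(d,'before')
s,p=wrist(); st(); I=ana(p,'now'); cv2.imwrite('pics/r1.png',cv2.resize(I,(800,400)))
q=get_image('top'); ana(q,'top')
E
```

```text
before ptr comp 1413 line ang ccw from +x 37.2 centre ang 35.7
before orange 2691 line 7.4 centre ang 6.1 pos 514.3288 68.83244
{'clock': 7.85, 'qpos': [0.164, 0.394, -0.633, 2.301, 0.673, 0.528, -2.416], 'eef_pos': [396.879, 69.827, 178.154], 'tool_rot': [3.075, -0.106, 0.168], 'force': [0.302, -0.308, -0.583], 'width': 0.246}
now ptr comp 1332 line ang ccw from +x 0.1 centre ang -2.4
now orange 2773 line 6.8 centre ang 6.3 pos 514.4156 69.01136
top ptr comp 1157 line ang ccw from +x -1.1 centre ang -2.3
top orange 1014 line 11.3 centre ang 6.3 pos 514.7 69.03689
```

View pics/r1.png

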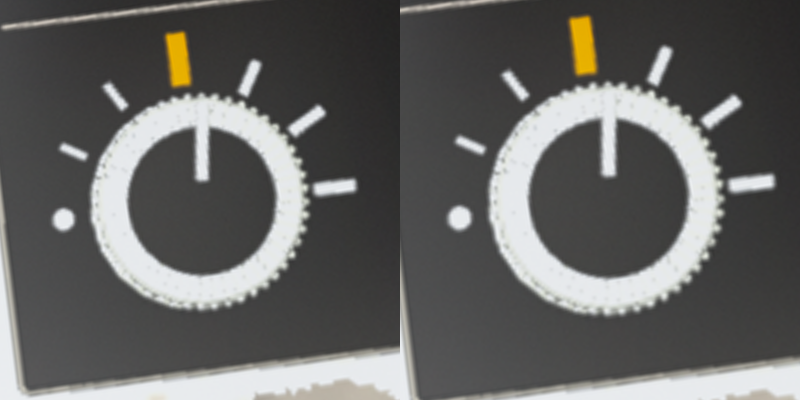

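After release the pointer reads about 7° past orange. Before the rub, the same measure gave exactly −30°. I'll let time pass to see whether it settles.

Call:
send_rows(rows=[[-1,0,0,0,0],[-1,0,0,0,0],[-1,0,0,0,0],[-1,0,0,0,0],[-1,0,0,0,0],[-1,0,0,0,0]])

```text
clock: 8.4
eef_pos: [397.8, 70.7, 176.7]
tool_rot: [3.077, -0.103, 0.167]
force: [-0.1, -0.3, -1.0]
width: -0.1
```

Run:
```python
from m import *
s,p=wrist(); st(); ana(p,'now')
```

```text
{'clock': 8.45, 'qpos': [0.163, 0.399, -0.632, 2.298, 0.674, 0.529, -2.418], 'eef_pos': [397.807, 70.692, 176.685], 'tool_rot': [3.077, -0.103, 0.167], 'force': [-0.269, -1.3, 0.015], 'width': 0.079}
now ptr comp 1344 line ang ccw from +x 0.0 centre ang -2.7
now orange 2814 line 7.1 centre ang 6.3 pos 514.3806 68.98977
```

It is steady at about 7° past the mark, held by friction near the detent, and the lift dragged it a little. I'll ease it back with a light fingertip on the left rim, which is further from the joint limits. I'll check it while still pressing and then lift cleanly.

```bash
cat >> h.py <<'E'
def todo(target):
    s=st(); T=Ro.from_euler('xyz',s['tool_rot']).as_matrix(); print('tool delta mm',(T.T@(np.array(target)-s['eef_pos'])).round(1)); print('axes',T.round(3).tolist())
E
python3 -c "
from h import *
todo((461,86,85))"
```

```text
{'clock': 8.45, 'qpos': [0.163, 0.399, -0.632, 2.298, 0.674, 0.529, -2.418], 'eef_pos': [397.807, 70.692, 176.685], 'tool_rot': [3.077, -0.103, 0.167], 'force': [-0.269, -1.3, 0.015], 'width': 0.079}
tool delta mm [ 55.1 -10.9  97.4]
axes [[0.981, 0.16, 0.112], [0.166, -0.985, -0.047], [0.103, 0.064, -0.993]]
```

Call:
send_rows(rows=[[-1,0.026,-0.006,0.02,0],[-1,0.02,-0.005,0.025,0],[-1,0,0,0.025,0],[-1,0,0,0.015,0],[-1,0,0,0,0],[-1,0,0,0,0]])

```text
clock: 8.95
eef_pos: [454.6, 85.5, 93.9]
tool_rot: [3.075, -0.107, 0.167]
force: [-0.3, 0.3, -0.2]
width: -0.3
```

```bash
python3 -c "
from h import *
todo((461,86,78))"
```

```text
{'clock': 8.95, 'qpos': [-0.019, 0.607, -0.414, 2.237, 0.938, 0.396, -2.645], 'eef_pos': [454.609, 85.513, 93.931], 'tool_rot': [3.075, -0.107, 0.167], 'force': [-0.282, 0.298, -0.238], 'width': -0.276}
tool delta mm [ 4.6 -0.5 16.5]
axes [[0.98, 0.159, 0.116], [0.165, -0.985, -0.047], [0.107, 0.066, -0.992]]
```

Call:
send_rows(rows=[[-1,0.004,0,0.008,0],[-1,0.002,0,0.006,0],[-1,0,0,0.003,0],[-1,0,0,0,0]])

```text
clock: 9.28
eef_pos: [464.1, 86.0, 78.9]
tool_rot: [3.076, -0.111, 0.166]
force: [0.2, -0.6, 0.5]
width: 0.0
```

```bash
python3 -c "
from h import *
todo((461,86,72))"
```

```text
{'clock': 9.2833, 'qpos': [-0.045, 0.64, -0.371, 2.226, 0.986, 0.364, -2.683], 'eef_pos': [464.066, 85.957, 78.889], 'tool_rot': [3.076, -0.111, 0.166], 'force': [0.237, -0.563, 0.532], 'width': 0.028}
tool delta mm [-3.8 -1.   6.5]
axes [[0.98, 0.158, 0.12], [0.164, -0.985, -0.046], [0.111, 0.065, -0.992]]
```

Call:
send_rows(rows=[[-1,-0.0015,0,0.003,0],[-1,-0.001,0,0.002,0],[-1,-0.0005,0,0.0015,0]])

```text
clock: 9.53
eef_pos: [462.4, 85.0, 72.7]
tool_rot: [3.076, -0.113, 0.165]
force: [-0.1, 0.3, 0.5]
width: 0.5
```

Call:
send_rows(rows=[[-1,-0.0003,0,0.0012,0],[-1,-0.0003,0,0.001,0]])

```text
clock: 9.7
eef_pos: [462.5, 85.3, 71.8]
tool_rot: [3.076, -0.116, 0.166]
force: [-2.5, 0.7, 19.7]
width: 0.1
```

Call:
send_rows(rows=[[-1,-0.0025,0.0002,0.0005,0],[-1,-0.0025,0.0002,0.0005,0]])

```text
clock: 9.87
eef_pos: [460.5, 84.3, 72.3]
tool_rot: [3.075, -0.122, 0.166]
force: [1.2, -1.3, 5.5]
width: -0.4
```

Run:
```python
from m import *
s,p=wrist(); st(); I=ana(p,'now'); cv2.imwrite('pics/r2.png',cv2.resize(I,(800,400)))
```

```text
{'clock': 9.9167, 'qpos': [-0.082, 0.643, -0.317, 2.252, 1.06, 0.315, -2.76], 'eef_pos': [460.009, 83.967, 72.281], 'tool_rot': [3.075, -0.122, 0.166], 'force': [-0.114, -1.309, 7.237], 'width': 0.102}
now ptr comp 1320 line ang ccw from +x 4.4 centre ang 2.1
now orange 2798 line 6.9 centre ang 6.4 pos 514.3799 69.12123
```

View pics/r2.png

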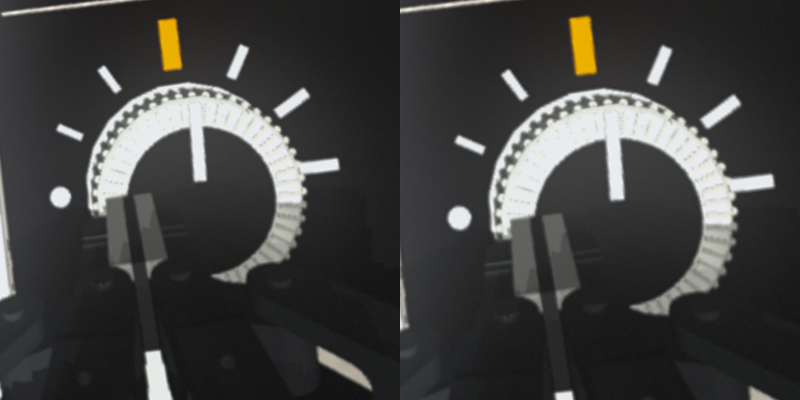

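Call:
send_rows(rows=[[-1,-0.0022,0.0002,0.0006,0],[-1,0,0,0,0]])

```text
clock: 10.08
eef_pos: [459.5, 83.5, 72.8]
tool_rot: [3.074, -0.126, 0.167]
force: [0.3, -0.2, 0.4]
width: -0.3
```

Run:
```python
from m import *
s,p=wrist(); st(); ana(p,'now')
```

```text
{'clock': 10.1333, 'qpos': [-0.088, 0.641, -0.309, 2.257, 1.073, 0.308, -2.773], 'eef_pos': [459.481, 83.531, 72.748], 'tool_rot': [3.074, -0.126, 0.167], 'force': [-0.385, -1.017, 0.692], 'width': 0.351}
now ptr comp 1300 line ang ccw from +x 6.9 centre ang 4.7
now orange 2806 line 7.0 centre ang 6.4 pos 514.4126 69.08903
```

The pointer line now reads 6.9° against 7.0° for the orange bar, and contact force is near zero. I'll lift straight up and away.

Call:
send_rows(rows=[[-1,0.0006,0.0003,-0.005,0],[-1,0.0025,0.0013,-0.02,-0.03],[-1,0.0035,0.002,-0.03,-0.1],[-1,0.0035,0.002,-0.03,-0.1],[-1,-0.03,0,-0.02,0],[-1,-0.02,0,0,0],[-1,0,0,0,0],[-1,0,0,0,0],[-1,0,0,0,0]])

```text
clock: 10.88
eef_pos: [407.7, 66.2, 177.7]
tool_rot: [3.047, -0.102, 0.409]
force: [-0.0, -0.3, 0.3]
width: 0.1
```

Run:
```python
from m import *
s,p=wrist(); st(); I=ana(p,'now'); cv2.imwrite('pics/r3.png',cv2.resize(I,(800,400))); cv2.imwrite('pics/w7.png',p['image'])
q=get_image('top'); cv2.imwrite('pics/t7.png',q['image'])
R=np.array([np.cos(.118),np.sin(.118)])
for k in range(-20,21,4):
    X=[480.9+k*R[0],-39.1+k*R[1],56]; print(k,w(p,*proj(p,X)).round(1)[2],end='; ')
a=cv2.imread('pics/top0.png').astype(int); d=abs(a-q['image']).max(2)>60; v,u=np.nonzero(d); print('\nchanged v<280',[(x,y) for x,y in zip(u,v) if y<275][:40])
```

```text
{'clock': 10.9333, 'qpos': [0.224, 0.416, -0.699, 2.291, 0.743, 0.544, -2.232], 'eef_pos': [408.129, 66.501, 177.629], 'tool_rot': [3.048, -0.102, 0.409], 'force': [0.29, 0.257, 1.042], 'width': 0.113}
now ptr comp 1371 line ang ccw from +x 6.8 centre ang 4.6
now orange 2892 line 6.8 centre ang 6.3 pos 514.3229 69.027664
-20 56.1; -16 56.2; -12 55.6; -8 56.2; -4 56.4; 0 56.0; 4 57.6; 8 58.3; 12 58.7; 16 61.4; 20 53.4; 
changed v<280 [(np.int64(301), np.int64(245)), (np.int64(301), np.int64(246)), (np.int64(302), np.int64(246)), (np.int64(297), np.int64(247)), (np.int64(298), np.int64(247)), (np.int64(301), np.int64(247)), (np.int64(302), np.int64(247)), (np.int64(297), np.int64(248)), (np.int64(298), np.int64(248)), (np.int64(299), np.int64(248)), (np.int64(301), np.int64(248)), (np.int64(302), np.int64(248)), (np.int64(298), np.int64(249)), (np.int64(299), np.int64(249)), (np.int64(300), np.int64(249)), (np.int64(301), np.int64(249)), (np.int64(302), np.int64(249)), (np.int64(299), np.int64(250)), (np.int64(300), np.int64(250)), (np.int64(301), np.int64(250)), (np.int64(302), np.int64(250)), (np.int64(303), np.int64(250)), (np.int64(299), np.int64(251)), (np.int64(300), np.int64(251)), (np.int64(302), np.int64(251)), (np.int64(300), np.int64(252)), (np.int64(345), np.int64(253)), (np.int64(346), np.int64(253)), (np.int64(347), np.int64(253)), (np.int64(346), np.int64(254)), (np.int64(345), np.int64(255)), (np.int64(346), np.int64(255)), (np.int64(343), np.int64(256)), (np.int64(338), np.int64(273)), (np.int64(332), np.int64(274)), (np.int64(333), np.int64(274))]
```

View pics/w7.png

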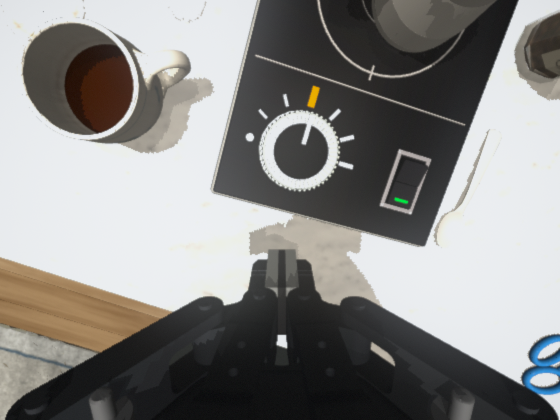

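View pics/r3.png

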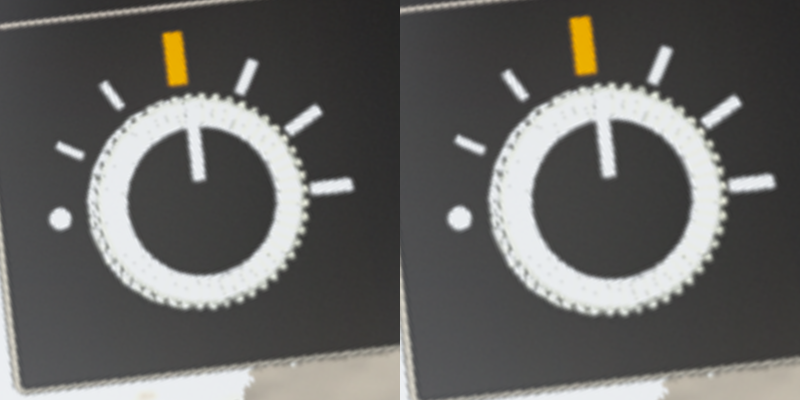

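The pointer line is now parallel to the orange bar and points at it (6.8° against 6.8°). The rocker's near half is level and its far half is up. In the top picture nothing else has changed, and the gripper is clear. Handing in.

```bash
python3 -c "
from cell import finish_job; print(finish_job())"
```

```text
the job is handed in; nothing more can be done
None
```

The hob is switched on, the dial's white pointer stands at the orange mark, and the job is handed in at about 11 s on the clock. I pressed the green-striped end of the rocker first. Then I rubbed the dial one click clockwise from 1.05 rad with the shut fingertips on its rim.

**Correction:** after that rub, the pointer rested about 7° past the mark and did not spring back. I pressed lightly on the left rim and eased it back anticlockwise, so that last small movement was not clockwise.

**Last checks:**
- **Dial:** the pointer line measured 6.8° and the orange bar 6.8°, with the gripper clear of everything. A second measure of the same picture, from the dial's centre, gave 4.6° against 6.3°.
- **Rocker:** the near half is level and the far half slopes up, so it is on.
- **Other things:** the top picture showed changes only at the dial, the rocker and, at the front edge, where the arm now stands. Pitcher, mug, teaspoon and jar stand as they did.

**Closer to the limits than intended:**
- **Force:** it reached 83 N at the rocker's stop, against the 120 N limit.
- **Joint 7:** it read −2.941 rad for a moment, 0.001 past its range end of −2.94. If there is no tolerance, this alone could fail the job.
- **Joint 6:** it came within 0.01 rad of its lower end.

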